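Push a wax-block cassette under the sprung lid of a cooling well

TASK

Put the tissue cassette away in the cooling well: with one fingertip press the lid's press bar down and keep the lid open, and meanwhile with the other fingertip push the cassette along the deck and under the lid until it drops into the well. Then let the lid spring shut and back off. Do not lift the cassette off the deck, and leave the jar, the slide box and the forceps where they are.

Things in the scene. Friction and masses are not known exactly. Their poses are not given: they have to be found in the camera images.
- well: White cooling well, fixed. Origin on the table, below the middle of the mouth edge. x: push direction, deck into well; y: towards the press bar; z up. Level deck 65 mm high, x -150 to 0, y -40 to 40. Fences 5 mm high, 4 thick at y = -21 and 21 leave a 38 mm lane about y = 0. Base plate 8 mm thick, x -155 to 101, y -53 to 108. All positions given for other things are in this frame, mm.
- mouth (a point): Middle of the edge where deck ends and well begins (x = 0, z = 65). Behind it an open pit: x 0 to 79, y -34 to 34, floor at z = 8, walls as high as the deck. Once its middle is well past this edge the cassette tips and drops in.
- lid (a joint): Lid angle, rad: 0 shut, 0.85 open stop. Lid and press bar are one rigid rocker on a 10 mm rod along x at y = 48, z = 75, with a thin upright 84 mm high at each end (x = -147, 93). Pressing the bar down raises the lid, a spring shuts it when let go. About 3 N down at mid-bar starts it, 5 to 6 N holds 0.6. From 0.45 the cassette passes; 0.55 to 0.7 is comfortable.
- lid_skirt (a point): Middle of the lower edge of the lid's front skirt, 2 mm above the deck when shut (x = 1.5, y = -2.5). The lid is an aluminium frame with two clear panes and 15 mm skirts, x 0 to 88, y -43 to 46, top at z = 85 when shut. Shut, it blocks the cassette; pushing on the skirt does not open it. The front skirt (3 mm thick) swings up in its own plane, never forward over the deck.
- press_bar (a point): Middle of the top face of the press bar: aluminium plate 150 long (x -144 to 6), 38 wide, 3 thick, beside the deck, turning with the lid. Lid shut: slopes up away from the hinge by 0.35 rad, top z = 78 at y = 51 to z = 91 at y = 87; this point y = 69, z = 84. A fingertip may slide along x on it, the lid angle stays. Pressed here to 0.6 rad it is at about z = 71. Free space below.
- cassette: Loose tissue cassette, about 30 g, lying in the lane before the lid, its x axis roughly along the lane. Grey plastic base 40 (x) by 28 (y) by 10 mm, on it a white wax block 32 by 23 by 4 mm. Origin: centre of its underside. Push its end away from the lid, 2 to 8 mm above the deck: level with a fingertip that holds the bar down. At least 50 mm of free deck behind it.
- jar: Specimen jar with a cap, 56 mm across, 85 mm high, loose, bystander; origin at the centre of its underside.
- slide_box: Closed slide box, 86 by 37 by 32 mm high, loose, bystander; origin at the centre of its underside, x along its length.
- forceps: Steel forceps lying flat, about 145 mm long, 8 mm high, loose, bystander; origin at table height near the middle of its length, x along its length towards the tips.

How it is judged:
On the way, in this order (a step that is already met when the one before it is completed fails the run):
1. a finger holds the press bar down and the lid open, the cassette still in front of it (value of joint lid above 0.35 rad and contact force between the fingers and lid above 0.3 N and x of cassette in the frame of well below -0.018 m), for 0.1 s.
2. the cassette is pushed under the lid while a finger still holds the bar down (value of joint lid above 0.35 rad and contact force between the fingers and lid above 0.3 N and x of cassette in the frame of well above -0.012 m), for 0.03 s.
At the end, for the whole second after the job is handed in: The cassette lies at rest down in the well (its origin at least 20 mm below the deck, within the well's walls), the lid is shut (below 0.05 rad), and the jar, slide box and forceps are within 15 mm of where they stood (x of cassette in the frame of well between 0 and 0.08 m and y of cassette in the frame of well between -0.034 and 0.034 m and z of cassette in the frame of well below 0.045 m and value of joint lid below 0.05 rad and linear speed of cassette below 0.02 m/s and distance of each of jar, slide_box, forceps from where it was at the start of the episode below 0.015 m); the robot touches nothing.
It fails at once if the cassette is lifted more than 12 mm off the deck (z of cassette in the frame of well above 0.077 m).
It fails at once if the specimen jar is moved by more than 15 mm (distance of jar from where it was at the start of the episode above 0.015 m).
It fails at once if the slide box is moved by more than 15 mm (distance of slide_box from where it was at the start of the episode above 0.015 m).
It fails at once if the forceps is moved by more than 15 mm (distance of forceps from where it was at the start of the episode above 0.015 m).
It also fails if it takes over 48 s, if anything falls off the work surface, if the arm or the gripper's body presses on something with over 40 N, if the wrist force passes 120 N, or if a joint passes its speed limit or range.

ROBOT

A 7-joint arm with a two-finger parallel gripper is mounted at the origin on the work surface. World frame = base frame: x ahead of the robot, y to its left, z up, the work surface at z = 0. Lengths are in m, angles in rad, forces in N, time in s.
With the tool pointing down it reaches from about 0.4 to 0.85 m from the base axis. Payload 4.5 kg.
Tool frame: the origin (TCP) lies between the finger pads; the fingertips stand 25 mm ahead of it and the grasp point (between the pads) lies 6 mm ahead of it (arm.tips_ahead is the distance from the TCP to the fingertips, in m); z points along the fingers, x is the direction in which the jaws open and shut, and the axes are right-handed (so a half turn about z gives the same grasp; the last joint's range is limited). The gripper opens to 85 mm and grips with 20 to 120 N. Pads are 22 mm wide; open, the fingers measure 114 mm over their backs; the gripper's body (76 mm by 85 mm) begins 54 mm behind the grasp point. The pads swing forward as they close: fully open they stand 13 mm farther back than shut.
Start: joints at [-1.263, 0.689, -0.195, 1.565, 0.157, 0.902, -0.215], TCP at [0.169, 0.602, 0.256] pointing down, gripper open.
Joint ranges: [-3.01, 3.01], [-0.46, 2.08], [-1.47, 1.51], [0.13, 2.56], [-1, 4.14], [0.04, 2.09], [-2.66, 2.66]. Speed limits (rad/s): [2.57, 2.57, 3.14, 3.14, 3.14, 3.14, 3.14].

INTERFACE

Orientations are given as a unit quaternion [x, y, z, w].
In Python, from plant import arm gives the robot as it stands.
- The arm moves only by the shell command python3 -m crank 'ROWS' [OPENING] [FORCE]. ROWS is JSON, a list of rows, each a list of 4 numbers: the shift along the tool's x, y, z in m, then the turn about the tool's z in degrees. A call has 1 to 5 rows; each row shifts and turns the pose as measured when the row begins, along the tool's axes as they then stand; what a row does not reach is not made up. A row lasts 1/8 s, in which the tool goes at most 62.5 mm and 10.7 degrees, less where a joint would pass 70% of its speed; a pose out of reach is approached as far as the arm can. A call with a gripper value outside its range is refused whole. OPENING is the finger opening in m, from 0 to 0.0854, set as the call begins (- or left out, the last holds). The fingers move at their own pace and stop on an object; FORCE is the grip in N (left out, the last holds). Time passes only in rows, so rows that do not move let the fingers close. It gives the time, the measured TCP pose, the force and the opening at its end, in the units of the state.
- arm.sense(): the state, without advancing time (a new reading comes with each control period).
- arm.capture(name): name is "scene" or "side" or "wrist"; returns a dict with "frame" (400x640x3 uint8, blue, green, red), "fx", "fy", "cx", "cy" (pixels), "R" (3x3) and "t" (3): a world point X has camera coordinates R X + t; the wrist camera has in their place "T_tool_cam" (4x4, takes a point from camera to tool coordinates, whose origin is the TCP and whose axes are the tool frame's). Camera axes: x right, y down, z forward; pixel columns grow to the right and rows downward; lengths in m; the calibration is good to about 2 mm. The wrist camera is an equidistant fisheye: a pixel r from the principal point sees the ray r / f radians off the axis. A picture is of the moment at which its call begins: read the wrist's pose just before it. There is no depth.
- arm.finish_job(): hands the job in, once; it reports no verdict.
Trained networks look in the newest picture that a camera, given by its name, has taken for a name from the list of things; names that differ only in an ending like _2 or _b are one class to them, and where a whole thing is asked for, a point or a joint stands for the part that bears it (a point fixed in the world has none). Each returns a list of dicts, best first, with "confidence" (0 to 1); they miss things now and then, are a little off and sometimes report something else, mostly with a low value. They report only what shows in the picture. A call takes as long as a camera call.
- arm.recognise(camera, thing): "pixel" ([column, row] in pixels, amid what is visible of it).
- arm.mark_of(camera, thing): "pixel" ([column, row] in pixels: a listed point, or the origin of a listed thing).
The state is a dict: "time_s": time; "qpos": joint angles; "qvel": joint speeds; "joint_torque": joint torques, N m; "tool_pos": TCP position; "eef_rot": TCP orientation; "wrist_force": force on the tool from outside, world axes, zero at the start; "wrist_torque": the same for the moment, N m; "width": opening from 0.0 (shut) to 1.0 (fully open).
Only numpy, scipy, OpenCV 4.12 (cv2) and the standard library are available. Lean on these libraries where they do the work, as an engineer would, in place of code of your own. Each camera call takes 0.05 s, during which the arm holds its last target. There are 200 camera calls.

## Working session

There is one attempt and no reset: what is moved stays moved. The work goes in short steps, Python scripts to look and compute and a shell command to move; the robot and the scene stay as the last step left them, time stands still between calls to the robot, and variables do not carry over. Pictures are saved under pics/ and viewed, about 8 in all and at most 12, crops included, and the job is handed in when it is done.

```bash
mkdir -p pics; ls
cat > h.py <<'E'
import numpy as np, cv2
from plant import arm
from scipy.spatial.transform import Rotation as Ro
def cap(n,save=None):
    s=arm.sense(); c=arm.capture(n)
    if n=="wrist":
        T=np.eye(4);T[:3,:3]=Ro.from_quat(s["eef_rot"]).as_matrix();T[:3,3]=s["tool_pos"]
        M=T@np.array(c["T_tool_cam"]); c["o"]=M[:3,3]; c["A"]=M[:3,:3]
    else:
        R=np.array(c["R"]);c["A"]=R.T;c["o"]=-R.T@np.array(c["t"])
    c["n"]=n
    if save: cv2.imwrite("pics/"+save,c["frame"])
    return c
def ray(c,p):
    u=np.array([(p[0]-c["cx"])/c["fx"],(p[1]-c["cy"])/c["fy"]])
    if c["n"]=="wrist":
        r=np.linalg.norm(u)+1e-12; d=np.r_[u/r*np.sin(r),np.cos(r)]
    else: d=np.r_[u,1]; d/=np.linalg.norm(d)
    return c["A"]@d
def onz(c,p,z):
    d=ray(c,p); return c["o"]+d*(z-c["o"][2])/d[2]
def proj(c,X):
    q=c["A"].T@(np.asarray(X)-c["o"])
    if c["n"]=="wrist":
        r=np.hypot(q[0],q[1]);th=np.arctan2(r,q[2]);return np.array([c["cx"]+c["fx"]*th*q[0]/r,c["cy"]+c["fy"]*th*q[1]/r])
    return np.array([c["cx"]+c["fx"]*q[0]/q[2],c["cy"]+c["fy"]*q[1]/q[2]])
E
python3 - <<'E'
from h import *
np.set_printoptions(precision=4,suppress=True)
Z=dict(well=0,mouth=.065,lid_skirt=.067,press_bar=.084,cassette=.065,jar=0,slide_box=0,forceps=0)
for n in ["scene","side","wrist"]:
    c=cap(n,n+"0.png"); print(n,c["o"])
    for k,z in Z.items():
        for r in arm.mark_of(n,k)[:2]: print(k,np.round(r["pixel"]),round(r["confidence"],2),onz(c,r["pixel"],z))
s=arm.sense();print(s["time_s"],s["tool_pos"],s["eef_rot"],s["wrist_force"],s["width"])
print(Ro.from_quat(s["eef_rot"]).as_matrix())
E
python3 -c "
import cv2,numpy as np
a=[cv2.imread(f'pics/{n}0.png') for n in ['scene','wrist']]
cv2.imwrite('pics/a.png',cv2.resize(np.vstack(a),None,fx=.75,fy=.75))"
```

```text
pics
scene [ 0.9375 -0.0765  0.6532]
well [342. 220.] 0.44 [0.5621 0.0842 0.    ]
well [424. 199.] 0.24 [0.5571 0.2703 0.    ]
mouth [344. 217.] 0.6 [0.5953 0.073  0.065 ]
lid_skirt [341. 219.] 0.96 [0.5989 0.0665 0.067 ]
press_bar [375. 176.] 0.77 [0.5304 0.1569 0.084 ]
cassette [339. 196.] 0.49 [0.5456 0.0795 0.065 ]
jar [247. 253.] 0.66 [ 0.5868 -0.1176  0.    ]
slide_box [256. 199.] 0.8 [ 0.4653 -0.079   0.    ]
forceps [424. 196.] 0.8 [ 0.5504  0.274  -0.    ]
side [0.4265 0.7184 0.5222]
well [305. 246.] 0.73 [0.5982 0.0832 0.    ]
well [323. 238.] 0.33 [0.5655 0.0502 0.    ]
mouth [303. 216.] 0.89 [0.6026 0.0699 0.065 ]
lid_skirt [301. 215.] 0.55 [0.6084 0.0672 0.067 ]
press_bar [324. 240.] 0.86 [0.541  0.1639 0.084 ]
cassette [332. 220.] 0.82 [0.5427 0.0734 0.065 ]
jar [325. 196.] 0.77 [ 0.595  -0.1232  0.    ]
forceps [304. 319.] 0.75 [0.5547 0.2752 0.    ]
forceps [302. 216.] 0.42 [ 0.6316 -0.0237  0.    ]
wrist [0.104  0.6201 0.3744]
1.35 [0.169  0.6017 0.2563] [ 0.797  0.604  0.    -0.   ] [ 0.287  -0.0197 -0.3735] 0.9982780589453178
[[ 0.2703  0.9628  0.    ]
 [ 0.9628 -0.2703  0.0001]
 [ 0.0001 -0.     -1.    ]]
```

View pics/scene0.png

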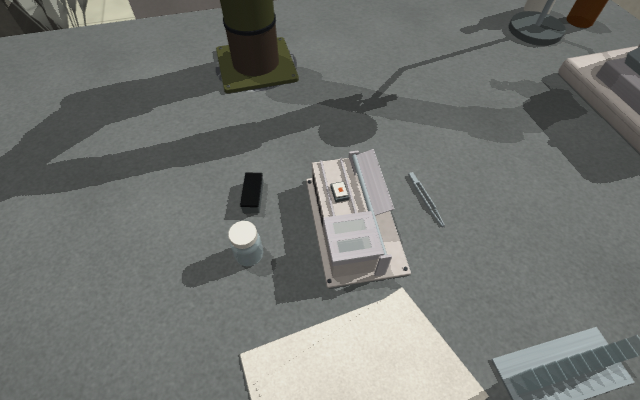

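View pics/side0.png

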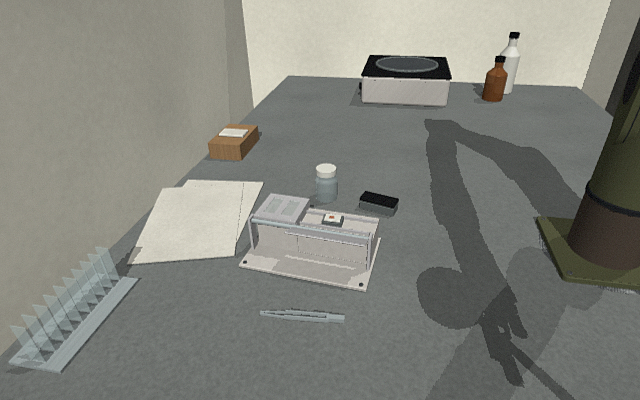

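The scene picture shows the well at about (355,220): its deck faces the robot, the press bar is on the robot's left, and the cassette is at (339,190). The side picture agrees. The tool axes already lie roughly along the well's axes, so I'll move above it for a close look.

```bash
for i in 1 2; do python3 -m crank '[[-0.035,0.042,0,0],[-0.035,0.042,0,0],[-0.035,0.042,0,0],[-0.035,0.042,0,0],[-0.035,0.042,0,0]]'; done; python3 -m crank '[[0,0,0,0]]'
cat > look.py <<'E'
from h import *
import sys
np.set_printoptions(precision=4,suppress=True)
Z=dict(well=0,mouth=.065,lid_skirt=.067,press_bar=.084,cassette=.065)
for n in sys.argv[2:]:
    c=cap(n,n+sys.argv[1]+".png"); print(n,c["o"])
    for k,z in Z.items():
        for r in arm.mark_of(n,k)[:1]: print(k,np.round(r["pixel"]),round(r["confidence"],2),onz(c,r["pixel"],z))
s=arm.sense();print(s["time_s"],s["tool_pos"],s["eef_rot"],s["wrist_force"],s["width"],arm.tips_ahead)
E
python3 look.py 1 wrist
```

```text
time_s: 1.98
tool_pos: [0.3251, 0.3761, 0.2555]
eef_rot: [0.794, 0.608, 0.002, -0.003]
wrist_force: [0.7, -0.5, 0.1]
width: 0.997
time_s: 2.6
tool_pos: [0.4878, 0.1455, 0.2552]
eef_rot: [0.794, 0.608, 0.004, -0.003]
wrist_force: [0.9, 1.5, 0.6]
width: 0.995
time_s: 2.72
tool_pos: [0.4905, 0.14, 0.2551]
eef_rot: [0.797, 0.604, 0.004, -0.001]
wrist_force: [-0.3, 0.9, -0.3]
width: 1.006
wrist [0.4249 0.1576 0.3729]
well [429. 190.] 0.62 [0.5574 0.2721 0.    ]
mouth [286. 284.] 0.85 [0.6    0.0705 0.065 ]
lid_skirt [283. 284.] 0.57 [0.5975 0.0687 0.067 ]
press_bar [338. 230.] 0.97 [0.5422 0.1469 0.084 ]
cassette [275. 237.] 0.83 [0.54   0.0781 0.065 ]
3.025 [0.487  0.1472 0.2553] [ 0.7929  0.6093  0.0044 -0.0031] [ 0.2839  0.0326 -0.033 ] 0.997621479829814 0.025
```

View pics/wrist1.png

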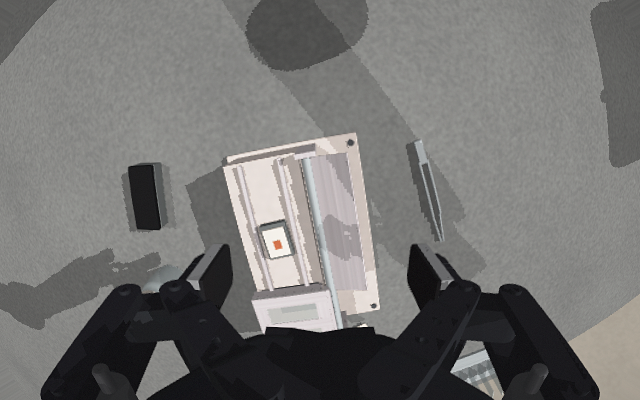

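The wrist view shows the deck and lane from (225,157) to (330,330), the cassette at (277,240) and the press bar right of the rod at (335,225). I'll zoom in to get accurate edges.

```bash
python3 -c "
import cv2
a=cv2.imread('pics/wrist1.png')[125:325,205:405]
a=cv2.resize(a,None,fx=3,fy=3,interpolation=cv2.INTER_CUBIC)
for i in range(0,200,20):
    cv2.putText(a,str(205+i),(i*3,8),0,.3,(0,0,255));cv2.putText(a,str(125+i),(0,i*3+4),0,.3,(0,0,255));cv2.line(a,(i*3,10),(i*3,16),(0,0,255));cv2.line(a,(20,i*3),(26,i*3),(0,0,255))
cv2.imwrite('pics/c1.png',a)"
```

```text
(no output)
```

View pics/c1.png

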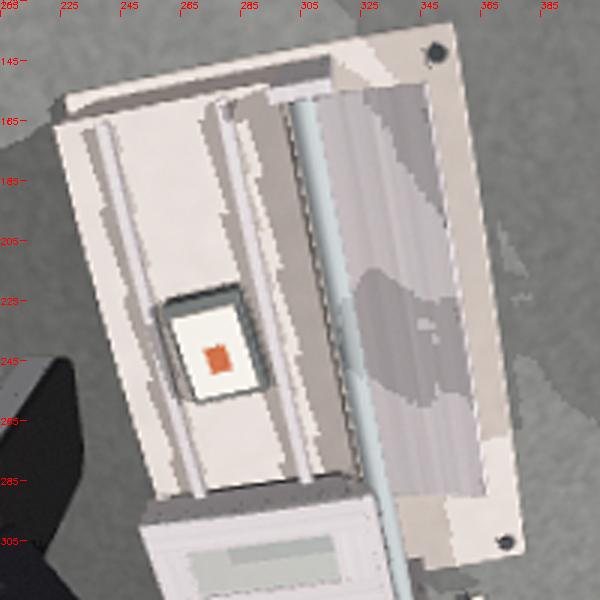

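```bash
cat > fit.py <<'E'
from h import *
from scipy.optimize import least_squares
np.set_printoptions(precision=4,suppress=True)
c=cap("wrist")
P=[((455,22),(-155,108,8)),((523,551),(101,108,8)),((55,127),(-150,-40,65)),((428,85),(-144,87,91)),((487,497),(6,87,91)),((103,124),(-150,-21,70)),((222,103),(-150,21,70))]
px=np.array([(205+p[0]/3,125+p[1]/3) for p,_ in P]);W=np.array([w for _,w in P])/1000
def X(v,W): return W@Ro.from_euler('z',v[2]).as_matrix().T+[v[0],v[1],0]
f=lambda v:(np.array([proj(c,x) for x in X(v,W)])-px).ravel()
s=least_squares(f,[.6,.07,-.1],loss='soft_l1'); v=s.x
print(v,np.degrees(v[2]));print(f(v).reshape(-1,2))
def w(p): return Ro.from_euler('z',-v[2]).apply(np.r_[p[:2]-v[:2],p[2]])
for q in [(163,303),(238,285),(271,384),(197,404)]: print("cas",w(onz(c,(205+q[0]/3,125+q[1]/3),.075)))
t=arm.sense();R=Ro.from_quat(t["eef_rot"]);tp=np.array(t["tool_pos"])
print("tip in well",w(tp+R.apply([0,0,.025])),"tool axes in well\n",Ro.from_euler('z',-v[2]).as_matrix()@R.as_matrix())
E
python3 fit.py
```

```text
[ 0.6017  0.0833 -0.083 ] -4.753298082760881
[[-0.0847  0.1551]
 [ 0.9366  1.9759]
 [-0.3812  0.346 ]
 [ 0.079   0.4615]
 [ 0.5802  0.7736]
 [-0.5262 -1.3899]
 [-0.1347 -2.3802]]
cas [-0.084  -0.0136  0.075 ]
cas [-0.086   0.0137  0.075 ]
cas [-0.0472  0.0172  0.075 ]
cas [-0.0437 -0.011   0.075 ]
tip in well [-0.1194  0.0542  0.2303] tool axes in well
 [[ 0.1767  0.9843  0.0025]
 [ 0.9842 -0.1768  0.0103]
 [ 0.0106  0.0006 -0.9999]]
```

```bash
cat >> fit.py <<'E'
for n,q,z in [("fL",(103,124),.07),("fL",(150,312),.07),("fL",(200,497),.07),("fR",(222,103),.07),("fR",(308,485),.07),("base",(455,22),.008),("base",(523,551),.008),("bar",(428,85),.091),("bar",(487,497),.091),("deck",(55,127),.065),("deck",(160,497),.065),("rod",(303,98),.08),("rod",(400,585),.08)]: print(n,onz(c,(205+q[0]/3,125+q[1]/3),z))
print(c["A"],c["o"],c["fx"],c["cx"],c["cy"])
E
python3 fit.py|tail -19
```

```text
[[ 0.1768  0.9842  0.0025]
 [ 0.9842 -0.1768  0.0102]
 [ 0.0105  0.0007 -0.9999]]
fL [0.452  0.0748 0.07  ]
fL [0.5206 0.0694 0.07  ]
fL [0.5987 0.0623 0.07  ]
fR [0.4564 0.116  0.07  ]
fR [0.6035 0.1043 0.07  ]
base [0.4561 0.2038 0.008 ]
base [0.7073 0.1816 0.008 ]
bar [0.4651 0.1818 0.091 ]
bar [0.6138 0.1689 0.091 ]
deck [0.4487 0.0562 0.065 ]
deck [0.598  0.0449 0.065 ]
rod [0.4606 0.143  0.08  ]
rod [0.653 0.128 0.08 ]
[[ 0.2576  0.9298  0.263 ]
 [ 0.9662 -0.2511 -0.0587]
 [ 0.0115  0.2692 -0.963 ]] [0.4215 0.1634 0.3733] 309.70691628693146 319.57915116797244 196.93945653372657
```

The arm was still settling between that picture and the pose I used for the fit, so the two don't match. I'll take a new picture at rest and track the feature points into it.

```bash
python3 - <<'E'
s=open('fit.py').read()
s=s.replace('c=cap("wrist")','a=arm.sense()["tool_pos"];c=cap("wrist","wrist2.png");print(a,arm.sense()["tool_pos"])',1)
s=s.replace('def X(','''old=cv2.imread("pics/wrist1.png",0);new=cv2.cvtColor(c["frame"],cv2.COLOR_BGR2GRAY)
def tr(p):
    p=np.array(p,np.float32).reshape(-1,1,2);r,st,_=cv2.calcOpticalFlowPyrLK(old,new,p,None,winSize=(15,15));return r.reshape(-1,2)
sh=np.median(tr(px)-px,axis=0);print("shift",(tr(px)-px).round(1).tolist());px=tr(px)
def X(''',1)
s=s.replace("(205+q[0]/3,125+q[1]/3)","(205+q[0]/3+sh[0],125+q[1]/3+sh[1])")
open('fit.py','w').write(s)
E
python3 fit.py; python3 look.py 3 wrist
```

```text
[0.4872 0.1468 0.2553] [0.4873 0.1465 0.2553]
shift [[-4.9, 5.0], [-6.3, 3.9], [-5.0, 3.8], [-6.2, 5.7], [-7.3, 4.6], [-5.4, 4.3], [-5.6, 4.9]]
[ 0.6045  0.074  -0.0967] -5.542794470132827
[[ 0.0975 -0.0061]
 [ 0.9369  1.8061]
 [-0.4824  0.3423]
 [-0.0058  0.6941]
 [ 0.5675  0.8405]
 [-0.4539 -1.5354]
 [-0.1813 -2.4885]]
cas [-0.083  -0.0134  0.075 ]
cas [-0.0855  0.0142  0.075 ]
cas [-0.0463  0.018   0.075 ]
cas [-0.0423 -0.0105  0.075 ]
tip in well [-0.1235  0.0611  0.2303] tool axes in well
 [[ 0.1639  0.9865  0.0025]
 [ 0.9864 -0.1639  0.0101]
 [ 0.0104  0.0008 -0.9999]]
fL [0.4551 0.0673 0.07  ]
fL [0.5243 0.0613 0.07  ]
fL [0.6035 0.0533 0.07  ]
fR [0.4594 0.1089 0.07  ]
fR [0.6082 0.096  0.07  ]
base [0.46   0.1957 0.008 ]
base [0.7134 0.1717 0.008 ]
bar [0.4681 0.1755 0.091 ]
bar [0.6181 0.1615 0.091 ]
deck [0.4518 0.0484 0.065 ]
deck [0.603  0.0355 0.065 ]
rod [0.4636 0.1363 0.08  ]
rod [0.6583 0.1196 0.08  ]
[[ 0.2579  0.9297  0.2631]
 [ 0.9661 -0.2514 -0.059 ]
 [ 0.0113  0.2693 -0.963 ]] [0.4216 0.1632 0.3733] 309.70691628693146 319.57915116797244 196.93945653372657
wrist [0.4217 0.163  0.3733]
well [286. 264.] 0.92 [0.6031 0.0711 0.    ]
mouth [284. 287.] 0.76 [0.6004 0.0753 0.065 ]
lid_skirt [279. 289.] 0.67 [0.6004 0.0694 0.067 ]
press_bar [332. 231.] 0.91 [0.5387 0.1476 0.084 ]
cassette [271. 238.] 0.74 [0.5365 0.0812 0.065 ]
3.475 [0.4877 0.1455 0.2552] [ 0.7938  0.6081  0.0043 -0.0027] [-0.3594  0.4953 -0.3428] 0.9997697092102306 0.025
```

The pose is now consistent with the network marks: well at (0.604, 0.074), yaw −5.5°, and cassette tail at x ≈ −84 mm. Next I align, set the opening to 57 mm, and come down behind the cassette.

```bash
python3 -m crank '[[0,0,0,-9.4],[-0.0255,0.0185,0,0],[0,0,0,0],[0,0,0,0]]' 0.057; python3 -m crank '[[0,0,0.05,0],[0,0,0.05,0],[0,0,0,0],[0,0,0,0]]'
cat > pose.py <<'E'
from h import *
np.set_printoptions(precision=4,suppress=True)
v=[.6045,.074,-.0967]
def w(p): return Ro.from_euler('z',-v[2]).apply(np.r_[p[:2]-np.array(v[:2]),p[2]])
def show():
    t=arm.sense();R=Ro.from_quat(t["eef_rot"]);tp=np.array(t["tool_pos"])
    print(t["time_s"],"tip in well",w(tp+R.apply([0,0,.025])),"tool x",Ro.from_euler('z',-v[2]).apply(R.apply([1,0,0])),"z",R.apply([0,0,1]),t["wrist_force"],t["width"],arm.tips_ahead)
if __name__=="__main__": show()
E
python3 pose.py; python3 look.py 4 wrist side; python3 -c "
import cv2,numpy as np
a=cv2.imread('pics/wrist4.png')[60:360,180:480];b=cv2.imread('pics/side4.png')[130:300,215:405]
b=cv2.resize(b,(400,360));a=cv2.resize(a,(390,390));b=cv2.copyMakeBorder(b,0,30,0,0,0)
cv2.imwrite('pics/c4.png',np.hstack([a,b]))"
```

```text
time_s: 3.98
tool_pos: [0.504, 0.1185, 0.255]
eef_rot: [0.739, 0.674, 0.005, -0.003]
wrist_force: [0.5, 0.9, 0.2]
width: 0.671
time_s: 4.47
tool_pos: [0.506, 0.1229, 0.1555]
eef_rot: [0.738, 0.674, 0.008, -0.002]
wrist_force: [0.2, -0.6, -0.6]
width: 0.667
4.475 tip in well [-0.1026  0.0396  0.1305] tool x [-0.0066  0.9999  0.0141] z [ 0.009   0.0134 -0.9999] [ 0.1831 -0.6215 -0.5602] 0.6668365702188358 0.025
wrist [0.4377 0.1275 0.273 ]
well [275. 280.] 0.65 [0.6008 0.0705 0.    ]
mouth [270. 323.] 0.59 [0.6052 0.0728 0.065 ]
press_bar [363. 260.] 0.66 [0.5397 0.151  0.084 ]
cassette [265. 257.] 0.85 [0.5406 0.0799 0.065 ]
side [0.4265 0.7184 0.5222]
well [308. 245.] 0.88 [0.5933 0.0806 0.    ]
mouth [307. 216.] 0.95 [0.5942 0.0688 0.065 ]
lid_skirt [304. 214.] 0.6 [0.6024 0.064  0.067 ]
press_bar [323. 239.] 0.71 [0.5423 0.1621 0.084 ]
cassette [335. 219.] 0.67 [0.5369 0.0667 0.065 ]
5.075 [0.5055 0.1221 0.1544] [ 0.7385  0.6742  0.0071 -0.0021] [ 0.4565 -0.4379  0.2103] 0.666289029388648 0.025
```

View pics/c4.png

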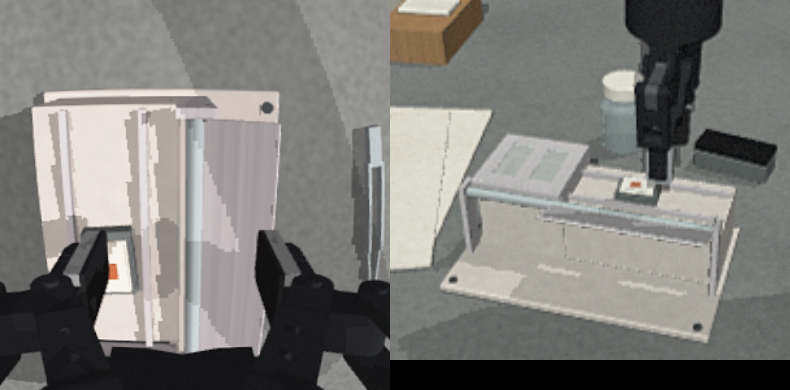

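Run:
```python
from pose import *
c=cap("wrist","w5.png");s=arm.sense();R=Ro.from_quat(s["eef_rot"])
f=c["frame"].copy()
for z in (.02,.025,.03):
  for x in (-.043,-.0285,.0285,.043):
    for y in (-.011,.011):
      p=proj(c,s["tool_pos"]+R.apply([x,y,z])); cv2.circle(f,tuple(int(round(a)) for a in p),1,(0,0,255) if z==.025 else (0,255,0),-1)
# fence/lane, bar-end model points
def W(p): return Ro.from_euler('z',v[2]).apply(np.array(p)/1000)+[v[0],v[1],0]
for q in [(-150,-40,65),(0,-40,65),(0,-21,70),(0,21,70),(-140,-21,70),(-140,21,70),(-144,87,91),(6,87,91),(-155,108,8),(-84,0,75),(-44,0,75)]:
  cv2.circle(f,tuple(int(round(a)) for a in proj(c,W(q))),1,(255,0,0),-1)
cv2.imwrite("pics/c5.png",cv2.resize(f[110:360,190:450],None,fx=2.3,fy=2.3,interpolation=cv2.INTER_NEAREST)); show()
```

```text
5.125 tip in well [-0.103   0.0386  0.1293] tool x [-0.0058  0.9999  0.0133] z [ 0.0076  0.0126 -0.9999] [-0.3938 -0.1962 -0.0671] 0.6692594300522472 0.025
```

View pics/c5.png

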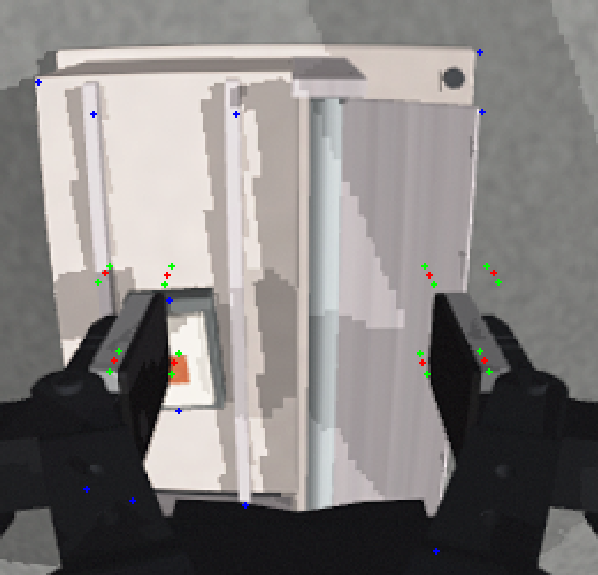

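The overlay shows the tips about 8.5 mm thick, with inner faces where the 57 mm opening puts them. They stand only about 17 mm ahead of the TCP at this opening. I'll shift 3 mm towards −y and 4 mm back, then descend until the force shows bar contact.

```bash
python3 -m crank '[[-0.003,-0.004,0.02,0],[0,0,0.02,0],[0,0,0,0],[0,0,0,0]]'; python3 pose.py; python3 -m crank '[[0,0,0.004,0],[0,0,0.003,0]]'; python3 pose.py;  python3 -m crank '[[0,0,0.004,0],[0,0,0,0]]'; python3 pose.py
```

```text
time_s: 5.62
tool_pos: [0.5022, 0.1202, 0.1141]
eef_rot: [0.739, 0.674, 0.008, -0.002]
wrist_force: [0.5, 0.2, 0.5]
width: 0.666
5.625 tip in well [-0.1061  0.0365  0.0891] tool x [-0.0057  0.9999  0.014 ] z [ 0.0092  0.0133 -0.9999] [0.4939 0.1523 0.5374] 0.6664559961930844 0.025
time_s: 5.88
tool_pos: [0.5031, 0.1206, 0.108]
eef_rot: [0.739, 0.674, 0.009, -0.001]
wrist_force: [0.1, -0.5, -0.0]
width: 0.668
5.875 tip in well [-0.1051  0.0369  0.083 ] tool x [-0.0055  0.9999  0.0151] z [ 0.0115  0.0141 -0.9998] [ 0.1102 -0.5134 -0.0325] 0.6684957791716877 0.025
time_s: 6.12
tool_pos: [0.5035, 0.1211, 0.1042]
eef_rot: [0.738, 0.674, 0.01, -0.001]
wrist_force: [-0.7, 0.0, 2.7]
width: 0.671
6.125 tip in well [-0.1048  0.0376  0.0792] tool x [-0.0058  0.9999  0.0161] z [ 0.0126  0.015  -0.9998] [-0.7105  0.0451  2.7407] 0.6705223640275326 0.025
```

```bash
python3 -m crank '[[-0.0015,-0.001,0.005,0],[0,0,0.005,0],[0,0,0,0]]'; python3 -m crank '[[-0.001,-0.001,0.005,0],[0,0,0,0]]'; python3 pose.py; python3 look.py 6 side wrist;  python3 -c "
import cv2,numpy as np
a=cv2.imread('pics/wrist6.png')[60:360,180:480];b=cv2.imread('pics/side6.png')[130:300,215:405]
b=cv2.resize(b,(400,360),interpolation=2);a=cv2.resize(a,(390,390));b=cv2.copyMakeBorder(b,0,30,0,0,0)
cv2.imwrite('pics/c6.png',np.hstack([a,b]))"
```

```text
time_s: 6.5
tool_pos: [0.5035, 0.1213, 0.0943]
eef_rot: [0.738, 0.675, 0.012, -0.001]
wrist_force: [-0.2, 0.7, 5.9]
width: 0.667
time_s: 6.75
tool_pos: [0.5034, 0.1206, 0.0896]
eef_rot: [0.738, 0.674, 0.012, -0.001]
wrist_force: [-1.0, 0.9, 5.5]
width: 0.665
6.75 tip in well [-0.1048  0.0371  0.0646] tool x [-0.0066  0.9998  0.0194] z [ 0.0174  0.0179 -0.9997] [-0.9736  0.8821  5.452 ] 0.6650539468329099 0.025
side [0.4265 0.7184 0.5222]
well [307. 247.] 0.56 [0.5923 0.0879 0.    ]
mouth [305. 218.] 0.74 [0.5983 0.0757 0.065 ]
lid_skirt [300. 203.] 0.66 [0.6202 0.0237 0.067 ]
press_bar [327. 245.] 0.92 [0.5332 0.1766 0.084 ]
cassette [331. 221.] 0.6 [0.5442 0.0751 0.065 ]
wrist [0.434  0.1247 0.2068]
well [269. 325.] 0.66 [0.6048 0.0701 0.    ]
lid_skirt [254. 311.] 0.52 [0.5389 0.0807 0.067 ]
press_bar [378. 305.] 0.71 [0.5284 0.1477 0.084 ]
cassette [251. 312.] 0.9 [0.5407 0.0787 0.065 ]
7.35 [0.5034 0.1207 0.0899] [ 0.7382  0.6745  0.0126 -0.0007] [-0.1763  0.4817  5.5489] 0.6687534221709535 0.025
```

View pics/c6.png

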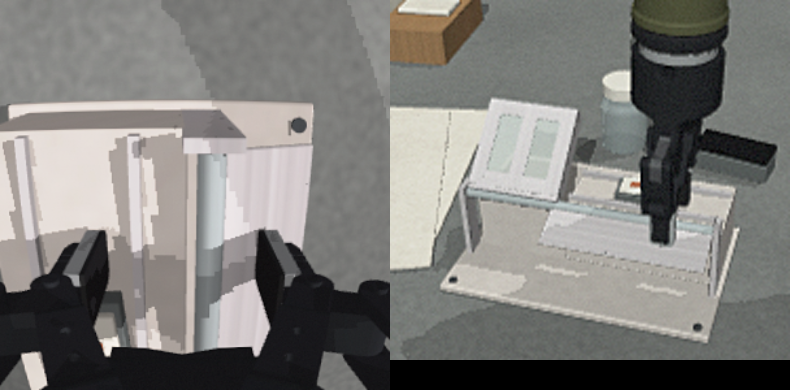

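The lid stands open at roughly 0.6 rad with 5.5 N on the bar. The left fingertip is down in the lane behind the cassette. Now the push along the lane.

```bash
python3 -m crank '[[-0.0005,0.008,0.0002,0],[0,0.008,0.0002,0],[0,0.008,0.0002,0],[0,0.008,0.0002,0],[0,0.008,0.0002,0]]'; python3 pose.py; python3 look.py 7 scene side | grep -E "cass|scene|side|^mouth|skirt"
```

```text
time_s: 7.98
tool_pos: [0.5315, 0.119, 0.0882]
eef_rot: [0.735, 0.678, 0.003, -0.008]
wrist_force: [-3.6, 2.4, 5.8]
width: 0.665
7.975 tip in well [-0.0772  0.0381  0.0632] tool x [-0.0156  0.9998  0.0153] z [-0.0054  0.0158 -0.9999] [-3.5791  2.4132  5.7918] 0.6649348933009394 0.025
scene [ 0.9375 -0.0765  0.6532]
mouth [346. 218.] 0.92 [0.5982 0.0756 0.065 ]
lid_skirt [349. 207.] 0.64 [0.576  0.0884 0.067 ]
cassette [343. 202.] 0.52 [0.5617 0.082  0.065 ]
side [0.4265 0.7184 0.5222]
mouth [306. 216.] 0.9 [0.598 0.068 0.065]
lid_skirt [300. 202.] 0.84 [0.6207 0.0201 0.067 ]
cassette [323. 220.] 0.41 [0.56   0.0753 0.065 ]
```

```bash
python3 -m crank '[[-0.001,0.008,-0.0005,0],[-0.001,0.008,-0.0003,0],[0,0.008,-0.0003,0],[0,0.008,0,0],[0,0.008,0,0]]'; python3 pose.py; python3 look.py 8 scene side | grep -E "cass|scene|side|^mouth|skirt";  python3 -c "
import cv2,numpy as np
a=cv2.imread('pics/scene8.png')[140:290,290:430];b=cv2.imread('pics/side8.png')[130:300,215:405]
b=cv2.resize(b,(400,360),interpolation=2);a=cv2.resize(a,(390,390));b=cv2.copyMakeBorder(b,0,30,0,0,0)
cv2.imwrite('pics/c8.png',np.hstack([a,b]))"
```

```text
time_s: 9.2
tool_pos: [0.5689, 0.1151, 0.0886]
eef_rot: [0.734, 0.679, 0.001, -0.01]
wrist_force: [-3.1, 2.6, 5.5]
width: 0.668
9.2 tip in well [-0.0398  0.0378  0.0636] tool x [-0.0183  0.9997  0.0149] z [-0.0117  0.0158 -0.9998] [-3.0714  2.6095  5.4502] 0.6675022502464983 0.025
scene [ 0.9375 -0.0765  0.6532]
mouth [345. 218.] 0.89 [0.5976 0.075  0.065 ]
lid_skirt [348. 206.] 0.7 [0.575  0.0871 0.067 ]
cassette [344. 218.] 0.41 [0.5958 0.0735 0.065 ]
side [0.4265 0.7184 0.5222]
mouth [306. 216.] 0.9 [0.5972 0.066  0.065 ]
lid_skirt [297. 202.] 0.9 [0.6287 0.0227 0.067 ]
```

View pics/c8.png

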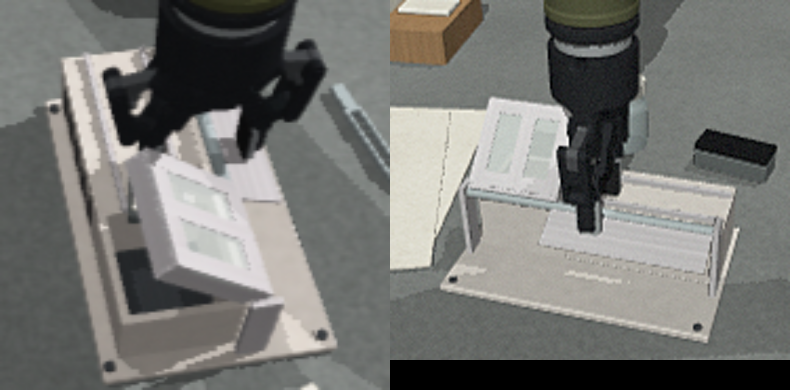

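Cassette is now at the mouth (finger front near x = −29 mm) and the lid is still up. Finishing the push in smaller steps while watching the force.

```bash
python3 -m crank '[[-0.0005,0.006,0,0],[0,0.006,0,0],[0,0.005,0,0]]'; python3 pose.py; python3 -m crank '[[0,0.004,0,0],[0,0.003,0,0]]'; python3 pose.py; python3 look.py 9 scene | grep -E "cass"
```

```text
time_s: 10.18
tool_pos: [0.5861, 0.1137, 0.0888]
eef_rot: [0.734, 0.679, 0.001, -0.01]
wrist_force: [-4.2, 1.9, 6.0]
width: 0.664
10.175 tip in well [-0.0225  0.0381  0.0638] tool x [-0.0181  0.9997  0.0152] z [-0.0123  0.0162 -0.9998] [-4.1971  1.8938  6.0047] 0.6639647936835916 0.025
time_s: 10.42
tool_pos: [0.592, 0.1131, 0.0886]
eef_rot: [0.735, 0.679, -0.001, -0.011]
wrist_force: [-8.6, 3.1, 9.8]
width: 0.664
10.425 tip in well [-0.0167  0.0381  0.0636] tool x [-0.0173  0.9997  0.0145] z [-0.016   0.0158 -0.9997] [-8.6215  3.0974  9.8   ] 0.6643097675906909 0.025
cassette [340. 250.] 0.64 [0.6577 0.0465 0.065 ]
```

```bash
python3 -m crank '[[0,-0.004,0,0],[0,0,0,0]]'; python3 pose.py
python3 - <<'E'
from pose import *
c=cap("scene","s10.png")
for r in arm.mark_of("scene","cassette"): print(r["pixel"],r["confidence"],w(onz(c,r["pixel"],.008)),w(onz(c,r["pixel"],.065)))
cv2.imwrite("pics/c10.png",cv2.resize(c["frame"][150:290,290:430],(600,600),interpolation=2))
E
```

```text
time_s: 10.98
tool_pos: [0.5914, 0.1135, 0.0897]
eef_rot: [0.735, 0.678, 0.003, -0.009]
wrist_force: [-4.0, 2.8, 4.2]
width: 0.666
10.975 tip in well [-0.0171  0.0385  0.0647] tool x [-0.0156  0.9997  0.0166] z [-0.0089  0.0174 -0.9998] [-4.0483  2.8168  4.2082] 0.6655160861576069 0.025
[341.0, 250.2] 0.56 [ 0.0292 -0.0118  0.008 ] [ 0.0571 -0.0212  0.065 ]
[343.6, 207.4] 0.18 [-0.0675  0.0138  0.008 ] [-0.031   0.0022  0.065 ]
```

View pics/c10.png

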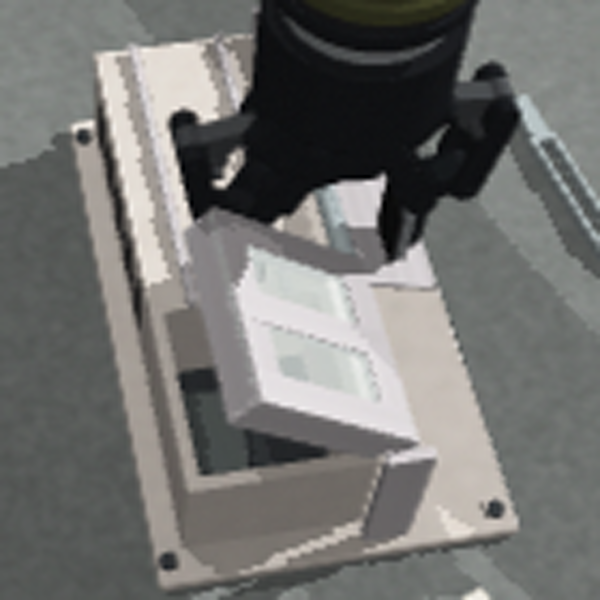

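The network puts the cassette on the pit floor at about (29, −12) mm. The picture shows the pit partly, and I can't make out the wax block. I'll back off along the lane with the lid still held open and check again before letting it shut.

```bash
python3 -m crank '[[0,-0.012,0.0005,0],[0,-0.012,0,0],[0,-0.012,0,0],[0,0,0,0]]'; python3 pose.py
python3 - <<'E'
from pose import *
for n in ["scene","side","wrist"]:
    c=cap(n,n+"11.png")
    for r in arm.mark_of(n,"cassette"): print(n,r["pixel"],r["confidence"],w(onz(c,r["pixel"],.008)),w(onz(c,r["pixel"],.065)))
E
python3 -c "
import cv2,numpy as np
a=cv2.imread('pics/scene11.png')[195:285,315:405];b=cv2.imread('pics/wrist11.png')[60:360,180:480]
cv2.imwrite('pics/c11.png',np.hstack([cv2.resize(a,(400,400),interpolation=2),cv2.resize(b,(400,400))]))"
```

```text
time_s: 11.58
tool_pos: [0.5605, 0.1162, 0.0914]
eef_rot: [0.736, 0.676, 0.009, -0.005]
wrist_force: [-1.4, 2.4, 4.7]
width: 0.669
11.575 tip in well [-0.0477  0.0382  0.0664] tool x [-0.0118  0.9997  0.0203] z [ 0.0059  0.0198 -0.9998] [-1.4327  2.3786  4.7058] 0.6694046277794036 0.025
scene [339.7, 249.9] 0.53 [ 0.0281 -0.0142  0.008 ] [ 0.0562 -0.0233  0.065 ]
wrist [264.4, 265.3] 0.47 [-0.0065 -0.0006  0.008 ] [-0.0375  0.0094  0.065 ]
```

View pics/c11.png

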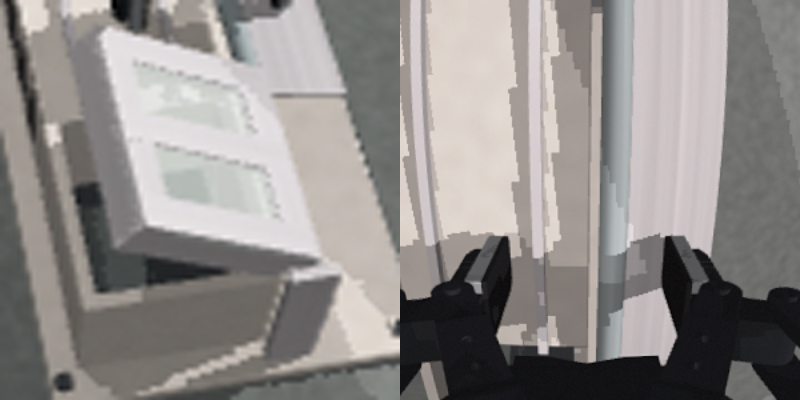

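Run:
```python
from pose import *
c=cap("wrist")
for q in [(262,319),(311,320),(285,324),(311,330)]:
    print(q,w(onz(c,q,.065)),w(onz(c,q,.008)),c["frame"][q[1],q[0]])
def W(p): return Ro.from_euler('z',v[2]).apply(np.array(p)/1000)+[v[0],v[1],0]
for p in [(0,-21,65),(0,0,65),(0,21,65)]: print(p,proj(c,W(p)))
```

```text
(262, 319) [-0.0011  0.0054  0.065 ] [ 0.0443 -0.0062  0.008 ] [91 93 94]
(311, 320) [-0.0013  0.034   0.065 ] [0.0441 0.0337 0.008 ] [104 107 114]
(285, 324) [0.0021 0.0188 0.065 ] [0.0488 0.0125 0.008 ] [212 210 219]
(311, 330) [0.0065 0.034  0.065 ] [0.055  0.0337 0.008 ] [113 117 125]
(0, -21, 65) [219.0044 317.7779]
(0, 0, 65) [253.111  320.0608]
(0, 21, 65) [288.672  321.3804]
```

The dark strip ahead of the fingers is the pit beyond the mouth edge, and the deck in front of it is clear, so the cassette has dropped. Now I let the lid close under the rising finger and back off.

```bash
python3 -m crank '[[0,-0.006,-0.005,0],[0,-0.003,-0.006,0],[0,-0.002,-0.006,0],[0,0,-0.008,0],[0,0,-0.03,0]]'; python3 -m crank '[[0,0,-0.04,0],[0,0,-0.04,0],[0,0,-0.04,0],[0,0,0,0],[0,0,0,0]]'; python3 pose.py
python3 - <<'E'
from pose import *
S={}
for n in ["scene","side","wrist"]:
    c=cap(n,n+"12.png")
    for k in ["cassette","lid_skirt"]:
      for r in arm.mark_of(n,k)[:2]: print(n,k,np.round(r["pixel"]),round(r["confidence"],2),w(onz(c,r["pixel"],.008)),w(onz(c,r["pixel"],.067)))
    for k in ["jar","slide_box","forceps"]:
      for r in arm.mark_of(n,k)[:1]: print(n,k,np.round(r["pixel"]),onz(c,r["pixel"],0))
E
python3 -c "
import cv2,numpy as np
a=cv2.imread('pics/scene12.png')[150:290,290:430];b=cv2.imread('pics/wrist12.png')[80:380,170:470]
cv2.imwrite('pics/c12.png',np.hstack([cv2.resize(a,(400,400),interpolation=2),cv2.resize(b,(400,400))]))"
```

```text
time_s: 12.55
tool_pos: [0.5427, 0.1123, 0.1446]
eef_rot: [0.737, 0.676, 0.001, -0.008]
wrist_force: [0.5, -0.3, 0.0]
width: 0.664
time_s: 13.18
tool_pos: [0.5393, 0.1094, 0.2686]
eef_rot: [0.736, 0.677, -0.004, -0.009]
wrist_force: [-0.4, 0.6, 0.1]
width: 0.665
13.175 tip in well [-0.0688  0.0291  0.2436] tool x [-0.0129  0.9999  0.0072] z [-0.0182  0.0088 -0.9998] [-0.3884  0.5769  0.1199] 0.665455150513751 0.025
scene jar [248. 251.] [ 0.5842 -0.1145  0.    ]
scene slide_box [342. 236.] [ 0.5992  0.0715 -0.    ]
scene forceps [424. 198.] [0.5556 0.27   0.    ]
side lid_skirt [302. 215.] 0.89 [ 0.0336 -0.0871  0.008 ] [ 0.0023 -0.0055  0.067 ]
side lid_skirt [305. 216.] 0.51 [ 0.0241 -0.085   0.008 ] [-0.0061 -0.0036  0.067 ]
side jar [325. 194.] [ 0.597  -0.1308  0.    ]
side slide_box [381. 210.] [ 0.4518 -0.0802  0.    ]
side forceps [303. 319.] [0.5556 0.2767 0.    ]
wrist lid_skirt [284. 238.] 0.84 [ 0.024  -0.0134  0.008 ] [-0.0003 -0.007   0.067 ]
wrist jar [167. 221.] [ 0.5937 -0.1129  0.    ]
wrist slide_box [290. 239.] [0.6315 0.0646 0.    ]
wrist forceps [440. 174.] [0.5586 0.2739 0.    ]
```

View pics/c12.png

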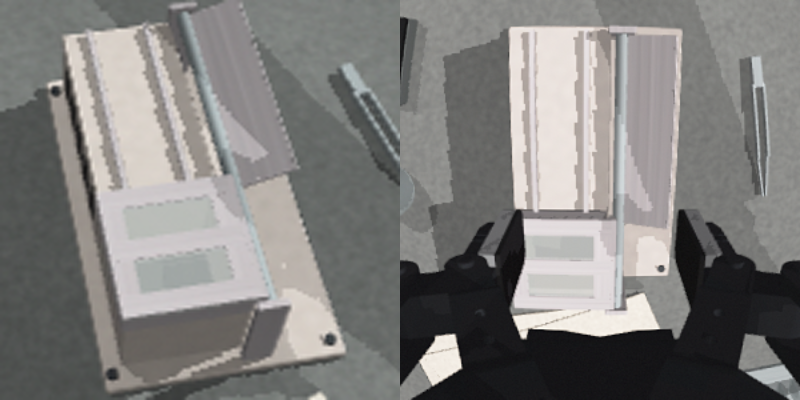

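The deck is empty, the lid is shut with the skirt mark back where it started, and the forceps, jar and box are in place. Nothing is touching the robot (force about 0), so I'm handing in.

```bash
python3 -m crank '[[0,0,0,0]]'; python3 -c "
from plant import arm
print(arm.finish_job())"
```

```text
time_s: 14.2
tool_pos: [0.5405, 0.11, 0.2694]
eef_rot: [0.736, 0.677, -0.002, -0.009]
wrist_force: [0.5, -0.2, -0.3]
width: 0.671
the job is handed in; nothing more can be done
None
```

The cassette should now be down in the well with the lid shut. I handed the job in at about 14 s of the 48 s allowed, and it returned no verdict.

**What I did:** With the gripper opened to 57 mm, one fingertip pressed the bar down with about 5.5 N, which held the lid at roughly 0.6 rad. The other fingertip pushed the cassette along the lane until it dropped in. I then drew back along the lane, let the lid close under the rising finger, and lifted clear.

**Last checks:**
- **Cassette:** The whole deck was empty. With the lid still open, the network put the cassette on the pit floor at about (28, −14) mm with a confidence of 0.5. I never saw it clearly in the well, neither in the pictures nor through the shut lid.
- **Lid:** The skirt mark was back within about 5 mm of its shut position.
- **Bystanders:** The forceps and jar were within about 8 mm of their first readings, which is roughly the networks' scatter. For the slide box, the side-camera reading was about 14 mm from its first reading, which came from another camera. Two other slide-box reports landed on the well itself and were false. The robot never went near any of the three.
- **Robot:** The wrist force was about zero, with the fingers well above the scene.

**Force near the end of the push:** The wrist force briefly rose to about 13 N, probably the finger touching the lid skirt. It fell when I backed off.

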